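# Latch the swivel hook and hang the slide carrier to drain

## Robot

A 7-joint arm with a two-finger parallel gripper is mounted at the origin on a cart in front of the work surface, level with it; the furniture and walls round the work are solid. World frame = base frame: x ahead of the robot, y to its left, z up, the work surface at z = 0. Lengths are in m, angles in rad, forces in N, time in s.
With the tool pointing down it reaches from about 0.4 to 0.875 m from the base axis. Payload 19.3 kg.
Tool frame: the origin (TCP) lies between the finger pads; the fingertips stand bot.tcp_to_tips ahead of it and the grasp point (between the pads) is the TCP (bot.tcp_to_tips is the distance from the TCP to the fingertips, in m); z points along the fingers, y is the line along which they close (so a half turn about z gives the same grasp; the last joint's range is limited). The gripper opens to 85 mm and grips with 20 to 120 N. Pads are 22 mm wide; open, the fingers measure 114 mm over their backs; the gripper's body (76 mm by 85 mm) begins 54 mm behind the grasp point. The pads swing forward as they close: fully open they stand 13 mm farther back than shut.
Start: joints at [1.129, 0.521, -0.036, 1.599, 0.021, 1.021, -0.113], TCP at [0.227, -0.582, 0.25] pointing down, gripper open.
Joint ranges: [-2.91, 2.91], [-0.3, 2.13], [-1.5, 1.42], [0.17, 2.43], [-1.26, 4.41], [0.16, 1.93], [-2.52, 2.52]. Speed limits (rad/s): [1.89, 1.89, 2.39, 2.39, 3.01, 3.01, 3.01].

## Interface

Orientations are given as [roll, pitch, yaw] about the fixed x, y, z axes, in that order (R = Rz(yaw) Ry(pitch) Rx(roll)).
In Python, from workcell import telemetry, grab_frame, bot gives the robot as it stands. The module is installed in compiled form; this text tells all that it offers.
- The arm moves only by the shell command python3 -m crank 'ROWS' [FORCE]. ROWS is text: rows parted by semicolons, each of 7 numbers parted by spaces: the finger opening in m, from 0 to 0.0854, then the shift along the tool's x, y, z in m, then the turn, a rotation vector about the tool's x, y, z in degrees. A call has exactly 8 rows; each row shifts and turns the commanded pose from where the row before left it, along the tool's axes as they then stand; what a row does not reach is not made up. A row lasts 1/12 s, in which the tool goes at most 41.7 mm and 7.16 degrees, less where a joint would pass 70% of its speed; a pose out of reach is approached as far as the arm can. A call with a gripper value outside its range is refused whole. The fingers move at their own pace and stop on an object; FORCE is the grip in N (left out, the last holds). Time passes only in rows, so rows that do not move let the fingers close, or fill a call up. It gives the time, the measured TCP pose, the force, the opening and the grip force at its end, in the units of the state.
- telemetry.observe(): the state, without advancing time (a new reading comes with each control period).
- grab_frame(name): name is "side" or "top"; returns a dict with "pixels" (384x512x3 uint8, red, green, blue), "depth" (384x512 float32, m along the optical axis (not along the pixel's ray), 0 where there is no reading), "vertical_fov" (degrees; the focal length in pixels is half the picture's height over the tangent of half this angle, whatever the lens; pixels are square), "cx", "cy" (the principal point, pixels), "R" (3x3) and "t" (3): a world point X has camera coordinates R X + t. Camera axes: x right, y down, z forward; pixel columns grow to the right and rows downward; lengths in m; the calibration is good to about 2 mm. A picture is of the moment at which its call begins.
- bot.job_done(): hands the job in; it is judged then, once.
The state is a dict: "clock": time; "qpos": joint angles; "qd": joint speeds; "joint_efforts": joint torques, N m; "position": TCP position; "tool_rot": TCP orientation; "force": force on the tool from outside, world axes, zero at the start; "moment": the same for the moment, N m; "grip_width": finger opening in m; "finger_force": force on a finger pad.
Only numpy, scipy, OpenCV 4.12 (cv2) and the standard library are available. Lean on these libraries where they do the work, as an engineer would, in place of code of your own. Each camera call takes 0.05 s, during which the arm holds its last target. There are 200 camera calls.

## Task

Hang the slide carrier up to drain over the clear tray. First turn the stand's swivel hook round to face forward over the tray until its cross-pin drops into the slot of the collar, pushing gently and stopping as soon as it catches; then pick the carrier up by its grip, pass its wire bail over the tip of the hook, lower it gently into the hook's bend and let go, so that it hangs still and upright. Leave the other things where they stand.

Things in the scene. Friction and masses are not known exactly. Their poses are not given: they have to be found in the camera images.
- stand: The draining stand, fixed: white base 150 x 120 x 14 mm (45 mm of it before the post, 105 mm behind), steel post 14 mm thick, 241 mm high with its black cap. Origin: on the post's axis at bench level. Its -x axis is its front, where the tray stands. The hook turns about its z axis.
- collar_top (a point): On the post's axis, 162 mm up, level with the top face of the round steel collar (56 mm across; axes as the stand's). A slot 8 mm wide (10 mm at the bevelled mouth), 7 mm deep, runs across that face through the axis. The collar is clamped on by hand: the slot points up to 0.35 rad to either side of the stand's front; its exact direction is not given.
- hook: The swivel hook: aluminium hub (31 mm across, 160 to 209 mm up) round the post, and a level steel arm 8 mm thick, straight to 91 mm from the axis, then a shallow bend with an upturned tip. Origin: on the post's axis, at bench level when latched; the arm points along its -x, centre line 198 mm above the origin. It can turn from -0.6 to +1.7 rad (yaw of hook minus yaw of stand).
- hook_pin (a point): Middle of the hook's steel cross-pin, on the axis, 158 mm above the hook's origin: 6 mm thick, in line with the arm, reaching 26 mm to both sides. At the start the hook is unlatched, turned +0.65 to +1.3 rad (yaw of hook minus yaw of stand: to the stand's -y side); the pin rides on the collar's top face and the whole hook stands 7 mm higher than latched.
- hook_arm (a point): On the arm's centre line, 75 mm from the axis, 198 mm above the hook's origin: a place to push. Only the hook's weight (0.29 to 0.48 kg) holds it down; it turns at under 2 N here. Turned slowly, the pin drops 7 mm into the slot by itself and the slot stops it, with about 0.05 rad of play each way; pushing harder only strains the pin.
- hook_seat (a point): Lowest place of the hook's bend, on top of the 8 mm rod, 112 mm from the post's axis, 194 mm above the hook's origin. The bail comes to rest here.
- hook_tip (a point): Centre of the hook's upturned end, 129 mm from the post's axis, 203 mm above the hook's origin; the 8 mm rod's round end stands 4 mm higher and 4 mm farther out.
- drip_tray: Clear open tray, fixed, 133 x 188 x 58 mm, before the stand's base, long side across. Origin: centre of its underside, 116 mm in front of the post.
- carrier: Slide carrier, 0.17 to 0.34 kg: wire frame 90 x 40 x 36 mm of glass slides; a bail of 5 mm wire rises from its short ends, upright to 72 mm, then sloping like a roof to a point 118 mm up; above it a stem and a grey grip, 176 mm in all. Origin: centre of its underside, z up, x along its long side. The bail lies in its x-z plane, so the hook passes through along its y, either way round.
- carrier_grip (a point): Centre of the grip, 159 mm above the carrier's underside: a block 26 mm (carrier's x) x 12 mm (y) x 34 mm high, to be taken across its 12 mm from above.
- carrier_bend (a point): Under the point of the bail, 113 mm above the carrier's underside; the opening is about 50 mm wide 28 mm farther down. When the carrier hangs in the hook's bend this point lies within 4 mm of point hook_seat.
- square_bottle: Bystander: milky upright slide container, 34 x 50 x 96 mm. Origin: centre of its underside.
- slide_box: Bystander: black open box, 85 x 34 x 50 mm. Origin: centre of its underside.
- brown_bottle: Bystander: small brown glass bottle, 39 mm across, 105 mm high, between the stand and the pipette rack. Origin: centre of its underside.
- tube_rack: Bystander: blue rack with translucent lid, 129 x 100 x 85 mm, left of the stand. Origin: centre of its underside.

How it is judged:
On the way, in this order (a step that is already met when the one before it is completed fails the run):
1. the hook faces forward with its pin dropped into the slot (z of hook in the frame of stand below 0.002 m and angle between the x axis of hook and the x axis of stand, either way round below 0.45 rad), for 0.2 s.
2. the carrier's bail is in the bend of the hook (distance between carrier_bend and hook_seat below 0.012 m and contact force between carrier and hook above 0.5 N), for 0.2 s.
At the end, for the whole second after the job is handed in: The hook is latched (down to within 2 mm of its seat in the slot, within 0.45 rad of the stand's front) and the carrier hangs from it: the point of its bail within 12 mm of the hook's seat, its weight on the hook, tilted less than 0.15 rad, moving slower than 50 mm/s, and let go (all of step 1 and all of step 2 and angle between carrier's own z axis and vertical below 0.15 rad and linear speed of carrier below 0.05 m/s); the robot touches nothing.
It fails at once if the hook is pushed with more than 18 N (contact force between the fingers and hook above 18 N).
It fails at once if the carrier is pressed on the hook with more than 25 N (contact force between carrier and hook above 25 N).
It fails at once if a bystander is shifted by more than 25 mm (distance of any of square_bottle, slide_box, brown_bottle, tube_rack from where it was at the start of the episode above 0.025 m).
It also fails if it takes over 70 s, if anything falls off the work surface, if the arm or the gripper's body presses on something with over 40 N, if the wrist force passes 120 N, or if a joint passes its speed limit or range.

## Working session

There is one attempt and no reset: what is moved stays moved. The work goes in short steps, Python scripts to look and compute and a shell command to move; the robot and the scene stay as the last step left them, time stands still between calls to the robot, and variables do not carry over. Pictures are saved under pics/ and viewed, at most 10 in all, crops included, and the job is handed in when it is done.

```bash
mkdir -p pics && python3 - <<'E'
from workcell import telemetry, grab_frame, bot
import cv2, numpy as np
s=telemetry.observe()
print({k:np.round(v,3).tolist() for k,v in s.items()}, bot.tcp_to_tips)
for n in("side","top"):
    f=grab_frame(n); cv2.imwrite(f"pics/{n}0.png",f["pixels"][:,:,::-1]); np.savez(f"{n}0.npz",**f)
    print(n,f["vertical_fov"],f["cx"],f["cy"],np.round(f["R"],3).tolist(),np.round(f["t"],3), (-f["R"].T@f["t"]).round(3), (f["depth"]>0).mean())
E
```

```text
{'clock': 0.0, 'qpos': [1.129, 0.522, -0.036, 1.6, 0.021, 1.021, -0.113], 'qd': [-0.0, -0.001, -0.001, -0.002, -0.002, 0.001, 0.002], 'joint_efforts': [0.001, -92.712, 1.98, -36.993, 0.018, 0.008, 0.0], 'position': [0.227, -0.582, 0.25], 'tool_rot': [-3.14, 0.0, 0.372], 'force': [0.039, 0.202, -0.319], 'moment': [0.01, 0.004, 0.008], 'finger_force': 0.0, 'grip_width': 0.085} 0.019
side 44.23628257153766 259.93344726878223 187.4590613471025 [[-0.857, -0.515, -0.003], [-0.174, 0.295, -0.939], [0.484, -0.805, -0.343]] [0.361 0.257 1.086] [-0.172  0.984  0.615] 0.99603271484375
top 46.045466612879004 254.04633464382226 193.0003321892702 [[-0.021, -1.0, 0.006], [-0.986, 0.019, -0.165], [0.165, -0.009, -0.986]] [-0.1    0.509  1.341] [ 0.278 -0.098  1.408] 0.9959615071614584
```

View pics/side0.png

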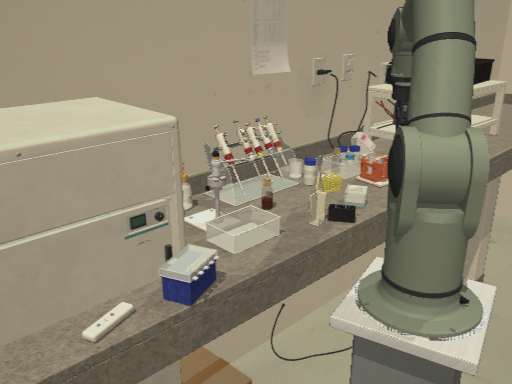

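View pics/top0.png

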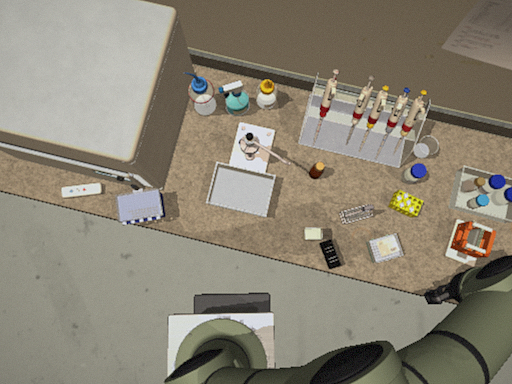

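The side view shows the stand's post near (216,185) and the tray at (245,230). The carrier and milky bottle overlap near (320,200). In the top view the post cap is near (248,138), the hook arm points toward (290,163), and the carrier is at (357,213). I'll enlarge crops of both.

```bash
cat > h.py <<'E'
import numpy as np, cv2
from workcell import telemetry, grab_frame, bot
def load(n): return dict(np.load(n))
def K(f): return (f["pixels"].shape[0]/2)/np.tan(np.radians(float(f["vertical_fov"]))/2)
def ray(f,u,v):
    d=np.array([(u-f["cx"])/K(f),(v-f["cy"])/K(f),1.]); return -f["R"].T@f["t"], f["R"].T@d
def plane(f,u,v,z):
    o,d=ray(f,u,v); return o+d*(z-o[2])/d[2]
def cloud(f):
    v,u=np.mgrid[:384,:512]; D=f["depth"].astype(float)
    P=np.stack([(u-f["cx"])/K(f)*D,(v-f["cy"])/K(f)*D,D],-1)
    return (P-f["t"])@f["R"]
def proj(f,X):
    c=f["R"]@np.asarray(X)+f["t"]; return c[:2]/c[2]*K(f)+[f["cx"],f["cy"]]
E
python3 - <<'E'
from h import *
f=load("top0.npz"); g=load("side0.npz")
a=cv2.resize(f["pixels"][115:255,200:400,::-1],None,fx=4,fy=4,interpolation=2)
b=cv2.resize(g["pixels"][135:260,170:370,::-1],None,fx=4,fy=4,interpolation=2)
cv2.imwrite("pics/tc.png",a);cv2.imwrite("pics/sc.png",b)
E
```

```text
(no output)
```

View pics/tc.png

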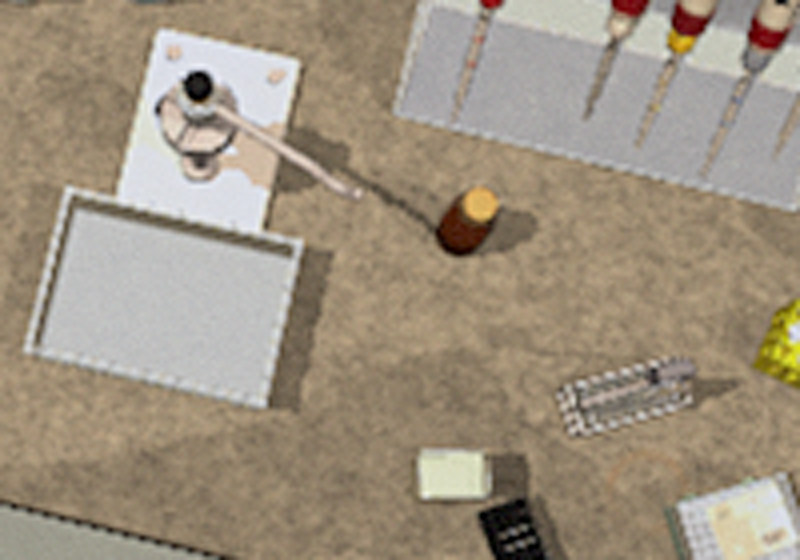

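View pics/sc.png

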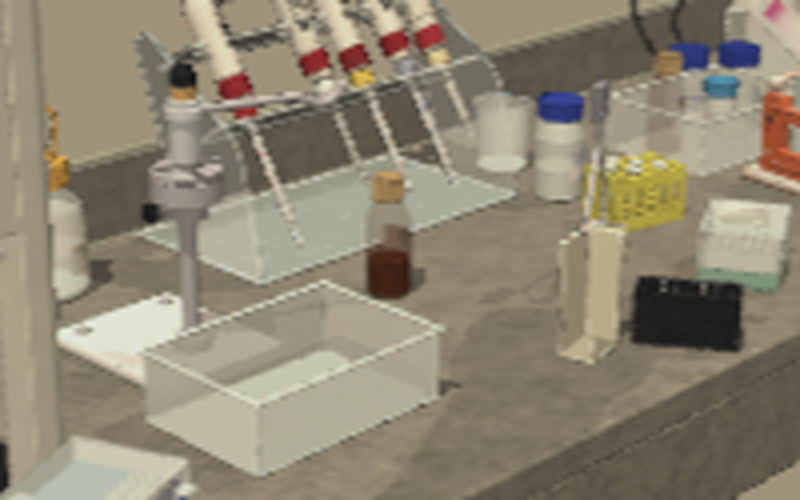

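Crop of the top view: the cap is at full-frame (249.5,136.5), the hook tip at (289,163) and the carrier frame spans about (340-373, 205-224). The grip's top end is near (372,207). In the side crop the carrier stands behind the milky bottle, with its grip near (319,160).

```bash
python3 - <<'E'
from h import *
f=load("top0.npz"); g=load("side0.npz")
T=lambda x,y,z: plane(f,x/4+200-.375,y/4+115-.375,z).round(4)
post=T(198,83,.241); tip=T(354,192,.212); print("post",post,"tip",tip, np.hypot(*(tip-post)[:2]))
tr=np.array([T(*p,.058) for p in[(68,190),(302,242),(268,406),(28,350)]]);print("tray",tr.tolist(),"c",tr.mean(0))
e=tr[0]-tr[1]; m=(tr[:2].mean(0)-tr[2:].mean(0)); print("yaw stand (x ax)",np.arctan2(m[1],m[0]), np.arctan2(-e[0],e[1]), "tray->post",post-tr.mean(0))
h=post-tip; print("hook yaw",np.arctan2(h[1],h[0]))
# base-level check of post with stand base corners z=.014
print("base",[T(*p,.014).tolist() for p in[(160,30),(300,62)]])
C=cloud(f); G=cloud(g)
m=(C[...,0]>.3)&(C[...,0]<.75)&(C[...,1]>-.45)&(C[...,1]<-.2)&(C[...,2]>.02)
n,l,st,ce=cv2.connectedComponentsWithStats(m.astype(np.uint8))
for i in range(1,n):
    if st[i,4]<20: continue
    P=C[l==i]; r=cv2.minAreaRect(P[:,:2].astype(np.float32))
    print(st[i],np.round(r[0],3),np.round(r[1],3),round(r[2],1),"z",P[:,2].min().round(3),P[:,2].max().round(3))
hi=m&(C[...,2]>.13)
print("grip top",hi.sum(),C[hi].mean(0) if hi.any() else 0,C[hi].round(3).tolist()[:40])
q=(G[...,2]>.13)&(G[...,2]<.185)&(G[...,0]>.45)&(G[...,0]<.7)&(G[...,1]>-.45)&(G[...,1]<-.25)
print("side grip",q.sum(),G[q].mean(0),G[q].min(0),G[q].max(0))
b=(C[...,2]>.16)&(abs(C[...,0]-post[0])<.17)&(abs(C[...,1]-post[1])<.17); P=C[b]
ar=P[(P[:,2]>.195)&(P[:,2]<.22)&(np.hypot(*(P[:,:2]-post[:2]).T)>.03)]
print("arm pts",len(ar)); 
if len(ar)>5:
    d=ar[:,:2]-post[:2]; r=np.hypot(*d.T); print(np.c_[r,np.arctan2(-d[:,1],-d[:,0]),ar[:,2]].round(3)[np.argsort(r)].tolist()[::3])
E
```

```text
post [ 0.6305 -0.0988  0.241 ] tip [ 0.5606 -0.2033  0.212 ] 0.12572294937679435
tray [[0.6028, 0.0021, 0.058], [0.5587, -0.1759, 0.058], [0.4335, -0.1468, 0.058], [0.4795, 0.0331, 0.058]] c [ 0.518625 -0.071875  0.058   ]
yaw stand (x ax) -0.23729453394025873 -0.2428625440794446 tray->post [ 0.111875 -0.026925  0.183   ]
hook yaw 0.9812494932813411
base [[0.7437, -0.0693, 0.014], [0.7149, -0.181, 0.014]]
[ 300   92   73   54 1316] [ 0.7   -0.354] [0.191 0.101] 89.9 z 0.025 0.235
[359 132   9  21  44] [ 0.652 -0.446] [0.006 0.045] 76.8 z 0.042 0.115
[310 162  15  17 186] [ 0.57  -0.303] [0.038 0.035] 41.7 z 0.02 0.113
[341 205  33  20 173] [ 0.436 -0.417] [0.039 0.076] 14.1 z 0.02 0.181
[303 228  20  13 246] [ 0.376 -0.28 ] [0.05  0.032] 88.7 z 0.022 0.104
[320 239  20  21 113] [ 0.327 -0.335] [0.064 0.035] 19.1 z 0.02 0.053
grip top 845 [ 0.70269071 -0.3818505   0.17126569] [[0.75, -0.421, 0.234], [0.75, -0.329, 0.231], [0.75, -0.418, 0.227], [0.748, -0.422, 0.231], [0.749, -0.425, 0.23], [0.749, -0.428, 0.229], [0.749, -0.431, 0.229], [0.75, -0.437, 0.226], [0.747, -0.409, 0.227], 
[... 1010 characters left out ...]
047, 0.91, 0.207], [0.051, 1.001, 0.211], [0.054, 0.913, 0.211], [0.057, 1.008, 0.211], [0.059, 1.042, 0.209], [0.062, 0.974, 0.206], [0.065, 0.964, 0.214], [0.068, 0.972, 0.209], [0.07, 1.003, 0.206], [0.073, 0.938, 0.206], [0.077, 0.994, 0.211], [0.079, 0.946, 0.207], [0.083, 1.006, 0.209], [0.085, 1.019, 0.21], [0.088, 0.963, 0.21], [0.09, 0.992, 0.205], [0.093, 0.938, 0.206], [0.095, 0.95, 0.208], [0.098, 1.017, 0.204], [0.101, 0.981, 0.199], [0.103, 0.989, 0.201], [0.106, 0.954, 0.196], [0.109, 0.953, 0.203], [0.112, 1.01, 0.2], [0.115, 0.963, 0.202], [0.117, 0.977, 0.201], [0.119, 0.987, 0.202], [0.122, 0.955, 0.199], [0.125, 0.962, 0.202], [0.128, 0.946, 0.217], [0.132, 0.968, 0.217]]
```

```bash
R='0 .0317 -.01474 0 0 0 0'; python3 -m crank '0 .0317 -.01474 0 0 0 0;0 .0317 -.01474 0 0 0 0;0 .0317 -.01474 0 0 0 0;0 .0317 -.01474 0 0 0 0;0 .0317 -.01474 0 0 0 0;0 .0317 -.01474 0 0 0 0;0 .0317 -.01474 0 0 0 0;0 .0317 -.01474 0 0 0 0'; python3 -m crank '0 .0317 -.01474 0 0 0 0;0 .0317 -.01474 0 0 0 0;0 .0317 -.01474 0 0 0 0;0 .0317 -.01474 0 0 0 0;0 .0317 -.01474 0 0 0 0;0 .0317 -.01474 0 0 0 0;0 .0317 -.01474 0 0 0 0;0 .0317 -.01474 0 0 0 0'; python3 -m crank '0 0 0 0 0 0 -7;0 0 0 0 0 0 -7;0 0 0 0 0 0 -7;0 0 0 0 0 0 -7;0 0 0 0 0 0 -7;0 0 0 0 0 0 -7;0 0 0 0 0 0 -7;0 0 0 0 0 0 -7';python3 -m crank '0 0 0 0 0 0 -7;0 0 0 0 0 0 -7;0 0 0 0 0 0 -7;0 0 0 0 0 0 -7;0 0 0 0 0 0 -7;0 0 0 0 0 0 -7;0 0 0 0 0 0 -7;0 0 0 0 0 0 -7'
```

```text
clock: 0.77
position: [0.4213, -0.3789, 0.2502]
tool_rot: [-3.141, 0.0, 0.372]
force: [1.5, -0.7, -0.1]
grip_width: 0.0002
finger_force: 0.0
clock: 1.43
position: [0.6148, -0.1768, 0.2501]
tool_rot: [-3.141, 0.0, 0.372]
force: [-1.2, -0.8, 0.5]
grip_width: -0.0001
finger_force: 0.0
clock: 2.1
position: [0.6137, -0.1783, 0.25]
tool_rot: [-3.141, -0.0, 1.355]
force: [-0.1, 0.2, 0.6]
grip_width: 0.0004
finger_force: 0.0
clock: 2.77
position: [0.6137, -0.1783, 0.25]
tool_rot: [-3.141, -0.0, 2.333]
force: [0.8, 0.2, -0.6]
grip_width: 0.0
finger_force: 0.0
```

```bash
python3 -m crank '0 0 0 .0085 0 0 -6.2;0 0 0 .0085 0 0 -6.2;0 0 0 .0085 0 0 0;0 0 0 .0085 0 0 0;0 0 0 .008 0 0 0;0 0 0 .008 0 0 0;0 0 0 0 0 0 0;0 0 0 0 0 0 0'; python3 -m crank '0 .002 0 0 0 0 0;0 .002 0 0 0 0 0;0 .002 0 0 0 0 0;0 .002 0 0 0 0 0;0 .002 0 0 0 0 0;0 .002 0 0 0 0 0;0 0 0 0 0 0 0;0 0 0 0 0 0 0'; python3 - <<'E'
from h import *
f=grab_frame("side"); cv2.imwrite("pics/s1.png",cv2.resize(f["pixels"][115:245,150:350,::-1],None,fx=4,fy=4,interpolation=2))
E
```

```text
clock: 3.43
position: [0.6138, -0.1782, 0.2]
tool_rot: [-3.141, -0.001, 2.542]
force: [0.8, -0.1, -0.3]
grip_width: -0.0002
finger_force: 0.0
clock: 4.1
position: [0.604, -0.1716, 0.2004]
tool_rot: [-3.142, 0.0, 2.543]
force: [0.6, 0.8, -0.0]
grip_width: -0.0
finger_force: 0.0
```

View pics/s1.png

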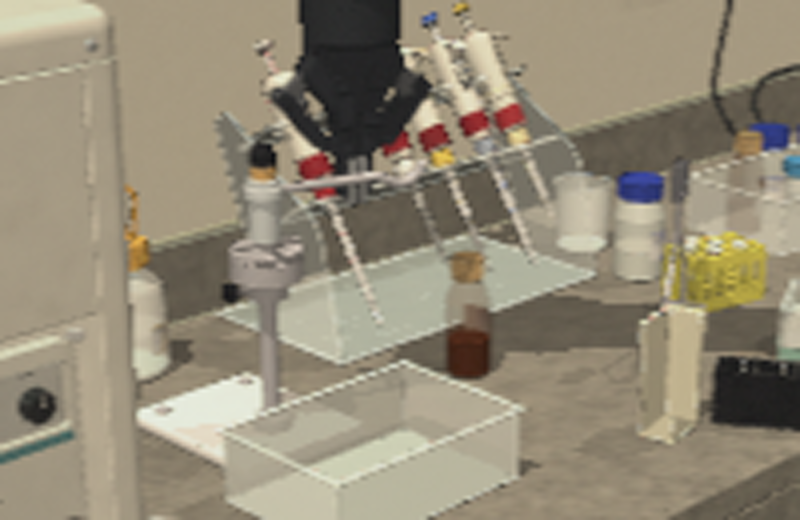

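The closed fingers stand behind the hook arm in the crop, around (360,175), reaching just below it. Now I'll sweep the arm round.

```bash
python3 -m crank '0 .00263 -.00055 0 0 0 2;0 .00263 -.00055 0 0 0 2;0 .00263 -.00055 0 0 0 2;0 .00263 -.00055 0 0 0 2;0 .00263 -.00055 0 0 0 2;0 .00263 -.00055 0 0 0 2;0 .00263 -.00055 0 0 0 2;0 .00263 -.00055 0 0 0 2'; python3 -m crank '0 .00263 -.00055 0 0 0 2;0 .00263 -.00055 0 0 0 2;0 .00263 -.00055 0 0 0 2;0 .00263 -.00055 0 0 0 2;0 .00263 -.00055 0 0 0 2;0 .00263 -.00055 0 0 0 2;0 .00263 -.00055 0 0 0 2;0 .00263 -.00055 0 0 0 2'; python3 - <<'E'
from h import *
s=telemetry.observe(); p=np.array([.631,-.099]); d=s["position"][:2]-p; a=s["tool_rot"][2]
ux=np.array([np.cos(a),np.sin(a)]);uy=np.array([np.sin(a),-np.cos(a)])
print("post in tool",-d@ux,-d@uy,"hook yaw cmd rel",a-np.pi/2+.24)
f=grab_frame("side");C=cloud(f);r=np.hypot(C[...,0]-p[0],C[...,1]-p[1])
m=(r<.14)&(r>.085)&(C[...,2]>.188)&(C[...,2]<.225)&(C[...,0]<.66); P=C[m]; print(m.sum(),P.mean(0),np.arctan2(*(p-P.mean(0)[:2])[::-1]))
cv2.imwrite("pics/s2.png",cv2.resize(f["pixels"][115:245,150:350,::-1],None,fx=4,fy=4,interpolation=2))
E
```

```text
clock: 4.82
position: [0.5853, -0.1611, 0.2003]
tool_rot: [3.142, 0.0, 2.262]
force: [1.1, -0.4, 0.2]
grip_width: -0.0
finger_force: 0.3
clock: 5.48
position: [0.5703, -0.1459, 0.2003]
tool_rot: [-3.142, 0.0, 1.982]
force: [0.2, -1.0, 0.4]
grip_width: -0.0002
finger_force: 0.4
post in tool 0.018674630320311754 0.07440974966363616 hook yaw cmd rel 0.6516517443061687
65 [ 0.53983011 -0.14472581  0.20472391] 0.4648828673276288
```

View pics/s2.png

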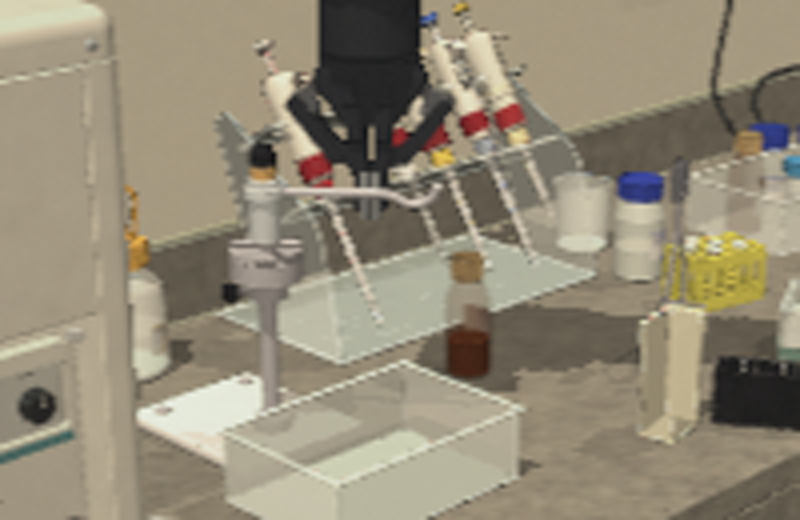

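The hook arm follows the fingers and now points at about 0.65 rad. One more moderate call, then small steps with a force check after each.

```bash
cat > chk.py <<'E'
from h import *
import sys
s=telemetry.observe(); a=s["tool_rot"][2]; F=s["force"]; p=-(F[0]*np.cos(a)+F[1]*np.sin(a))
print("push",round(p,2),"rel",round(a-np.pi/2+.24,3),"t",s["clock"]); sys.exit(p>4)
E
python3 -m crank '0 .00197 -.00045 0 0 0 1.5;0 .00197 -.00045 0 0 0 1.5;0 .00197 -.00045 0 0 0 1.5;0 .00197 -.00045 0 0 0 1.5;0 .00197 -.00045 0 0 0 1.5;0 .0013 -.0003 0 0 0 1;0 .0013 -.0003 0 0 0 1;0 .0013 -.0003 0 0 0 1' | tail -1; python3 chk.py && python3 -m crank '0 .00033 -.00008 0 0 0 .25;0 .00033 -.00008 0 0 0 .25;0 .00033 -.00008 0 0 0 .25;0 .00033 -.00008 0 0 0 .25;0 .00033 -.00008 0 0 0 .25;0 .00033 -.00008 0 0 0 .25;0 .00033 -.00008 0 0 0 .25;0 .00033 -.00008 0 0 0 .25' |tail -1; python3 chk.py && python3 -m crank '0 .00033 -.00008 0 0 0 .25;0 .00033 -.00008 0 0 0 .25;0 .00033 -.00008 0 0 0 .25;0 .00033 -.00008 0 0 0 .25;0 .00033 -.00008 0 0 0 .25;0 .00033 -.00008 0 0 0 .25;0 .00033 -.00008 0 0 0 .25;0 .00033 -.00008 0 0 0 .25'|tail -1; python3 chk.py && python3 -m crank '0 .00033 -.00008 0 0 0 .25;0 .00033 -.00008 0 0 0 .25;0 .00033 -.00008 0 0 0 .25;0 .00033 -.00008 0 0 0 .25;0 .00033 -.00008 0 0 0 .25;0 .00033 -.00008 0 0 0 .25;0 .00033 -.00008 0 0 0 .25;0 .00033 -.00008 0 0 0 .25'|tail -1; python3 chk.py && python3 -m crank '0 .00033 -.00008 0 0 0 .25;0 .00033 -.00008 0 0 0 .25;0 .00033 -.00008 0 0 0 .25;0 .00033 -.00008 0 0 0 .25;0 .00033 -.00008 0 0 0 .25;0 .00033 -.00008 0 0 0 .25;0 .00033 -.00008 0 0 0 .25;0 .00033 -.00008 0 0 0 .25'|tail -1; python3 chk.py
```

```text
finger_force: 0.4
push -0.08 rel 0.47 t 6.2
push -0.08 rel 0.47 t 6.2
push -0.08 rel 0.47 t 6.2
push -0.08 rel 0.47 t 6.2
push -0.08 rel 0.47 t 6.2False
False
False
False
False
```

```bash
sed -i 's/sys.exit(p>4)/sys.exit(int(p>4))/' chk.py
python3 chk.py && python3 -m crank '0 .00033 -.00008 0 0 0 .25;0 .00033 -.00008 0 0 0 .25;0 .00033 -.00008 0 0 0 .25;0 .00033 -.00008 0 0 0 .25;0 .00033 -.00008 0 0 0 .25;0 .00033 -.00008 0 0 0 .25;0 .00033 -.00008 0 0 0 .25;0 .00033 -.00008 0 0 0 .25' |tail -1; python3 chk.py && python3 -m crank '0 .00033 -.00008 0 0 0 .25;0 .00033 -.00008 0 0 0 .25;0 .00033 -.00008 0 0 0 .25;0 .00033 -.00008 0 0 0 .25;0 .00033 -.00008 0 0 0 .25;0 .00033 -.00008 0 0 0 .25;0 .00033 -.00008 0 0 0 .25;0 .00033 -.00008 0 0 0 .25'|tail -1; python3 chk.py && python3 -m crank '0 .00033 -.00008 0 0 0 .25;0 .00033 -.00008 0 0 0 .25;0 .00033 -.00008 0 0 0 .25;0 .00033 -.00008 0 0 0 .25;0 .00033 -.00008 0 0 0 .25;0 .00033 -.00008 0 0 0 .25;0 .00033 -.00008 0 0 0 .25;0 .00033 -.00008 0 0 0 .25'|tail -1; python3 chk.py && python3 -m crank '0 .00033 -.00008 0 0 0 .25;0 .00033 -.00008 0 0 0 .25;0 .00033 -.00008 0 0 0 .25;0 .00033 -.00008 0 0 0 .25;0 .00033 -.00008 0 0 0 .25;0 .00033 -.00008 0 0 0 .25;0 .00033 -.00008 0 0 0 .25;0 .00033 -.00008 0 0 0 .25'|tail -1; python3 chk.py && python3 -m crank '0 .00033 -.00008 0 0 0 .25;0 .00033 -.00008 0 0 0 .25;0 .00033 -.00008 0 0 0 .25;0 .00033 -.00008 0 0 0 .25;0 .00033 -.00008 0 0 0 .25;0 .00033 -.00008 0 0 0 .25;0 .00033 -.00008 0 0 0 .25;0 .00033 -.00008 0 0 0 .25'|tail -1;  python3 chk.py && python3 -m crank '0 .00033 -.00008 0 0 0 .25;0 .00033 -.00008 0 0 0 .25;0 .00033 -.00008 0 0 0 .25;0 .00033 -.00008 0 0 0 .25;0 .00033 -.00008 0 0 0 .25;0 .00033 -.00008 0 0 0 .25;0 .00033 -.00008 0 0 0 .25;0 .00033 -.00008 0 0 0 .25'|tail -1; python3 chk.py
```

```text
push -0.08 rel 0.47 t 6.2
finger_force: 0.3
push -0.01 rel 0.435 t 6.8667
finger_force: 0.3
push 0.25 rel 0.4 t 7.5333
finger_force: 0.3
push 1.24 rel 0.365 t 8.2
finger_force: 0.3
push 0.65 rel 0.33 t 8.8667
finger_force: 0.3
push 1.01 rel 0.295 t 9.5333
finger_force: 0.3
push 1.42 rel 0.261 t 10.2
```

```bash
python3 chk.py && python3 -m crank '0 .00033 -.00008 0 0 0 .25;0 .00033 -.00008 0 0 0 .25;0 .00033 -.00008 0 0 0 .25;0 .00033 -.00008 0 0 0 .25;0 .00033 -.00008 0 0 0 .25;0 .00033 -.00008 0 0 0 .25;0 .00033 -.00008 0 0 0 .25;0 .00033 -.00008 0 0 0 .25' |tail -1; python3 chk.py && python3 -m crank '0 .00033 -.00008 0 0 0 .25;0 .00033 -.00008 0 0 0 .25;0 .00033 -.00008 0 0 0 .25;0 .00033 -.00008 0 0 0 .25;0 .00033 -.00008 0 0 0 .25;0 .00033 -.00008 0 0 0 .25;0 .00033 -.00008 0 0 0 .25;0 .00033 -.00008 0 0 0 .25'|tail -1; python3 chk.py && python3 -m crank '0 .00033 -.00008 0 0 0 .25;0 .00033 -.00008 0 0 0 .25;0 .00033 -.00008 0 0 0 .25;0 .00033 -.00008 0 0 0 .25;0 .00033 -.00008 0 0 0 .25;0 .00033 -.00008 0 0 0 .25;0 .00033 -.00008 0 0 0 .25;0 .00033 -.00008 0 0 0 .25'|tail -1; python3 chk.py && python3 -m crank '0 .00033 -.00008 0 0 0 .25;0 .00033 -.00008 0 0 0 .25;0 .00033 -.00008 0 0 0 .25;0 .00033 -.00008 0 0 0 .25;0 .00033 -.00008 0 0 0 .25;0 .00033 -.00008 0 0 0 .25;0 .00033 -.00008 0 0 0 .25;0 .00033 -.00008 0 0 0 .25'|tail -1; python3 chk.py && python3 -m crank '0 .00033 -.00008 0 0 0 .25;0 .00033 -.00008 0 0 0 .25;0 .00033 -.00008 0 0 0 .25;0 .00033 -.00008 0 0 0 .25;0 .00033 -.00008 0 0 0 .25;0 .00033 -.00008 0 0 0 .25;0 .00033 -.00008 0 0 0 .25;0 .00033 -.00008 0 0 0 .25'|tail -1;  python3 chk.py && python3 -m crank '0 .00033 -.00008 0 0 0 .25;0 .00033 -.00008 0 0 0 .25;0 .00033 -.00008 0 0 0 .25;0 .00033 -.00008 0 0 0 .25;0 .00033 -.00008 0 0 0 .25;0 .00033 -.00008 0 0 0 .25;0 .00033 -.00008 0 0 0 .25;0 .00033 -.00008 0 0 0 .25'|tail -1; python3 chk.py
```

```text
push 1.42 rel 0.261 t 10.2
finger_force: 0.3
push 0.72 rel 0.226 t 10.8667
finger_force: 0.4
push 1.97 rel 0.191 t 11.5333
finger_force: 0.4
push 1.27 rel 0.156 t 12.2
finger_force: 0.4
push 0.73 rel 0.121 t 12.8667
finger_force: 0.4
push 0.13 rel 0.086 t 13.5333
finger_force: 0.4
push 0.66 rel 0.051 t 14.2
```

```bash
python3 chk.py && python3 -m crank '0 .00033 -.00008 0 0 0 .25;0 .00033 -.00008 0 0 0 .25;0 .00033 -.00008 0 0 0 .25;0 .00033 -.00008 0 0 0 .25;0 .00033 -.00008 0 0 0 .25;0 .00033 -.00008 0 0 0 .25;0 .00033 -.00008 0 0 0 .25;0 .00033 -.00008 0 0 0 .25' |tail -1; python3 chk.py && python3 -m crank '0 .00033 -.00008 0 0 0 .25;0 .00033 -.00008 0 0 0 .25;0 .00033 -.00008 0 0 0 .25;0 .00033 -.00008 0 0 0 .25;0 .00033 -.00008 0 0 0 .25;0 .00033 -.00008 0 0 0 .25;0 .00033 -.00008 0 0 0 .25;0 .00033 -.00008 0 0 0 .25'|tail -1; python3 chk.py && python3 -m crank '0 .00033 -.00008 0 0 0 .25;0 .00033 -.00008 0 0 0 .25;0 .00033 -.00008 0 0 0 .25;0 .00033 -.00008 0 0 0 .25;0 .00033 -.00008 0 0 0 .25;0 .00033 -.00008 0 0 0 .25;0 .00033 -.00008 0 0 0 .25;0 .00033 -.00008 0 0 0 .25'|tail -1; python3 chk.py && python3 -m crank '0 .00033 -.00008 0 0 0 .25;0 .00033 -.00008 0 0 0 .25;0 .00033 -.00008 0 0 0 .25;0 .00033 -.00008 0 0 0 .25;0 .00033 -.00008 0 0 0 .25;0 .00033 -.00008 0 0 0 .25;0 .00033 -.00008 0 0 0 .25;0 .00033 -.00008 0 0 0 .25'|tail -1; python3 chk.py ; python3 - <<'E'
from h import *
p=np.array([.631,-.099])
f=grab_frame("side");C=cloud(f);r=np.hypot(C[...,0]-p[0],C[...,1]-p[1])
m=(r<.14)&(r>.09)&(C[...,2]>.18)&(C[...,2]<.225)&(C[...,0]<.62); P=C[m]; print(m.sum(),P.mean(0),P[:,2].min(),P[:,2].max(),np.arctan2(*(p-P.mean(0)[:2])[::-1])+.24)
cv2.imwrite("pics/s3.png",cv2.resize(f["pixels"][115:245,150:350,::-1],None,fx=4,fy=4,interpolation=2))
E
```

```text
push 0.66 rel 0.051 t 14.2
finger_force: 0.4
push 0.55 rel 0.016 t 14.8667
finger_force: 0.4
push 1.31 rel -0.019 t 15.5333
finger_force: 0.4
push -0.04 rel -0.054 t 16.2
finger_force: 0.4
push 0.19 rel -0.089 t 16.8667
54 [ 0.52893461 -0.07289515  0.20464414] 0.1915752655750134 0.22246457278913964 -0.010398027409994126
```

View pics/s3.png

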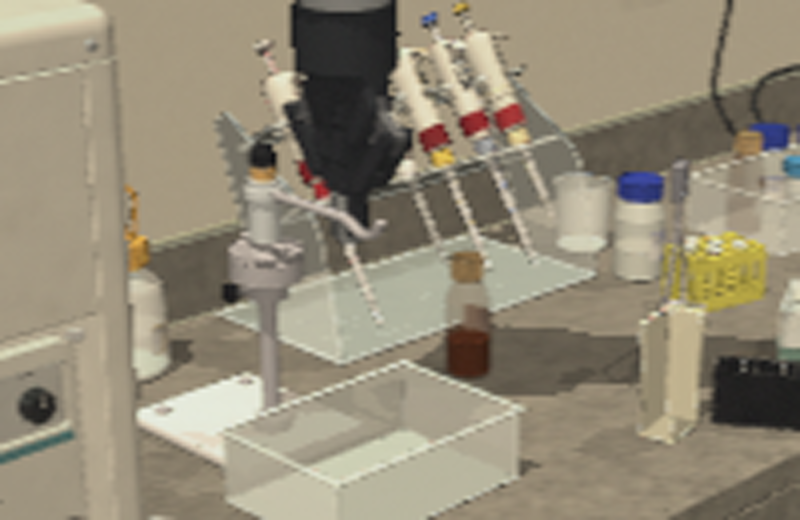

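The arm still rides high (mean z 0.2046, as before), so the pin hasn't dropped yet. I'll keep going.

```bash
python3 chk.py && python3 -m crank '0 .00033 -.00008 0 0 0 .25;0 .00033 -.00008 0 0 0 .25;0 .00033 -.00008 0 0 0 .25;0 .00033 -.00008 0 0 0 .25;0 .00033 -.00008 0 0 0 .25;0 .00033 -.00008 0 0 0 .25;0 .00033 -.00008 0 0 0 .25;0 .00033 -.00008 0 0 0 .25' |tail -1; python3 chk.py && python3 -m crank '0 .00033 -.00008 0 0 0 .25;0 .00033 -.00008 0 0 0 .25;0 .00033 -.00008 0 0 0 .25;0 .00033 -.00008 0 0 0 .25;0 .00033 -.00008 0 0 0 .25;0 .00033 -.00008 0 0 0 .25;0 .00033 -.00008 0 0 0 .25;0 .00033 -.00008 0 0 0 .25'|tail -1; python3 chk.py && python3 -m crank '0 .00033 -.00008 0 0 0 .25;0 .00033 -.00008 0 0 0 .25;0 .00033 -.00008 0 0 0 .25;0 .00033 -.00008 0 0 0 .25;0 .00033 -.00008 0 0 0 .25;0 .00033 -.00008 0 0 0 .25;0 .00033 -.00008 0 0 0 .25;0 .00033 -.00008 0 0 0 .25'|tail -1; python3 chk.py && python3 -m crank '0 .00033 -.00008 0 0 0 .25;0 .00033 -.00008 0 0 0 .25;0 .00033 -.00008 0 0 0 .25;0 .00033 -.00008 0 0 0 .25;0 .00033 -.00008 0 0 0 .25;0 .00033 -.00008 0 0 0 .25;0 .00033 -.00008 0 0 0 .25;0 .00033 -.00008 0 0 0 .25'|tail -1; python3 chk.py && python3 -m crank '0 .00033 -.00008 0 0 0 .25;0 .00033 -.00008 0 0 0 .25;0 .00033 -.00008 0 0 0 .25;0 .00033 -.00008 0 0 0 .25;0 .00033 -.00008 0 0 0 .25;0 .00033 -.00008 0 0 0 .25;0 .00033 -.00008 0 0 0 .25;0 .00033 -.00008 0 0 0 .25'|tail -1; python3 chk.py ; cat > hk.py <<'E'
from h import *
p=np.array([.631,-.099])
f=grab_frame("side");C=cloud(f);r=np.hypot(C[...,0]-p[0],C[...,1]-p[1])
m=(r<.14)&(r>.09)&(C[...,2]>.18)&(C[...,2]<.225)&(C[...,0]<.62); P=C[m]; print(m.sum(),P.mean(0),P[:,2].min(),P[:,2].max(),np.arctan2(*(p-P.mean(0)[:2])[::-1])+.24)
E
python3 hk.py
```

```text
push 0.62 rel -0.089 t 16.9167
finger_force: 0.4
push 0.23 rel -0.123 t 17.5833
finger_force: 0.3
push 1.04 rel -0.158 t 18.25
finger_force: 0.2
push 0.54 rel -0.193 t 18.9167
finger_force: 0.0
push -0.33 rel -0.228 t 19.5833
finger_force: 0.0
push -0.45 rel -0.263 t 20.25
58 [ 0.53556142 -0.05593723  0.20375513] 0.19220537166824528 0.22107330737189593 -0.18385912022039758
```

```bash
python3 chk.py && python3 -m crank '0 .00033 -.00008 0 0 0 .25;0 .00033 -.00008 0 0 0 .25;0 .00033 -.00008 0 0 0 .25;0 .00033 -.00008 0 0 0 .25;0 .00033 -.00008 0 0 0 .25;0 .00033 -.00008 0 0 0 .25;0 .00033 -.00008 0 0 0 .25;0 .00033 -.00008 0 0 0 .25' |tail -1; python3 chk.py; python3 hk.py;python3 chk.py && python3 -m crank '0 .00033 -.00008 0 0 0 .25;0 .00033 -.00008 0 0 0 .25;0 .00033 -.00008 0 0 0 .25;0 .00033 -.00008 0 0 0 .25;0 .00033 -.00008 0 0 0 .25;0 .00033 -.00008 0 0 0 .25;0 .00033 -.00008 0 0 0 .25;0 .00033 -.00008 0 0 0 .25'|tail -1; python3 chk.py; python3 hk.py; python3 - <<'E'
from h import *
for n in ("side0.npz",None):
    f=load(n) if n else grab_frame("side"); C=cloud(f)
    p=np.array([.631,-.099]); r=np.hypot(C[...,0]-p[0],C[...,1]-p[1])
    # hub top height / collar-hub gap
    m=(r<.03)&(C[...,2]>.15)&(C[...,2]<.245); P=C[m]
    print(np.histogram(P[:,2],bins=np.arange(.15,.245,.005))[0])
s=telemetry.observe(); d=s["position"][:2]-p; a=s["tool_rot"][2]
print("post in tool",-d@[np.cos(a),np.sin(a)],-d@[np.sin(a),-np.cos(a)])
f=grab_frame("side"); cv2.imwrite("pics/s4.png",cv2.resize(f["pixels"][130:200,180:280,::-1],None,fx=8,fy=8,interpolation=2))
E
```

```text
push 0.49 rel -0.263 t 20.3
finger_force: 0.0
push 0.52 rel -0.298 t 20.9667
66 [ 0.53777405 -0.05424281  0.20192437] 0.18721753648651307 0.22472213783296274 -0.20759610454937882
push 0.46 rel -0.298 t 21.0167
finger_force: 0.3
push 0.44 rel -0.333 t 21.6833
53 [ 0.53736803 -0.04753522  0.20019359] 0.18729981489447703 0.22264920534919022 -0.2625741511940366
[21 29 54 18 13 14 13 11 15 10 22 28 17 13 13 12 11 11]
[21 24 59 13 12 13 13 13  5 18 21 16 13  8  8  9 12 14]
post in tool 0.017406273435487233 0.07483101214770078
```

View pics/s4.png

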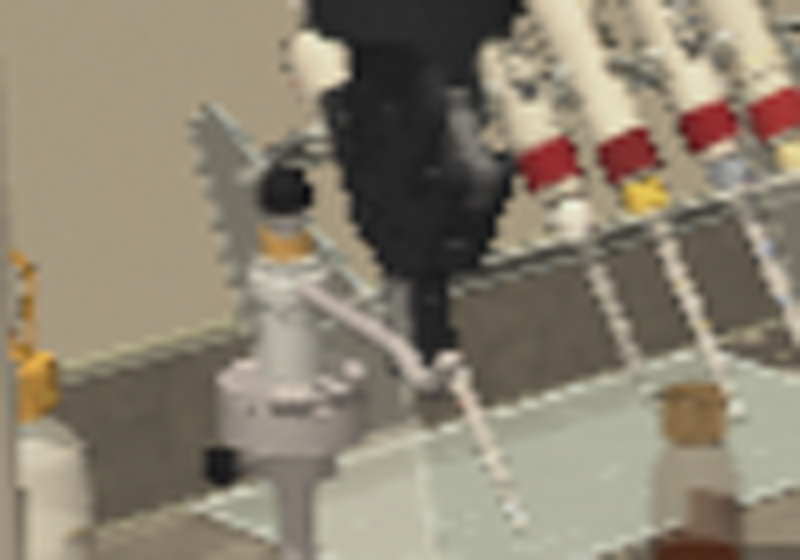

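The crop shows the hub above the collar and the arm pointing forward, with the fingers behind it near (435,330). The orange band between cap and hub will show whether the hub has dropped, so I'll compare it with the start.

```bash
python3 - <<'E'
from h import *
g=load("side0.npz"); f=grab_frame("side")
for q in (g,f):
    a=q["pixels"][148:178,208:224].astype(int)
    m=(a[...,0]-a[...,2]>60); print("orange",m.sum(), "rows",(np.where(m.any(1))[0]+148).tolist(), "cols",(np.where(m.any(0))[0]+208).tolist())
    print(q["pixels"][150:174,215].astype(int).tolist())
print(proj(g,[.631,-.099,.241]),proj(g,[.631,-.099,.216]),proj(g,[.631,-.099,.209]))
E
```

```text
orange 17 rows [157, 158, 159] cols [213, 214, 215, 216, 217, 218]
[[81, 80, 73], [38, 37, 36], [43, 41, 41], [39, 40, 39], [32, 32, 31], [32, 31, 31], [45, 39, 35], [141, 112, 73], [177, 135, 78], [179, 137, 82], [196, 176, 143], [170, 166, 152], [189, 184, 169], [184, 179, 165], [179, 174, 160], [161, 156, 143], [142, 138, 127], [158, 153, 141], [175, 170, 155], [174, 169, 155], [174, 169, 155], [173, 169, 154], [173, 169, 155], [173, 169, 154]]
orange 17 rows [159, 160, 161, 162] cols [213, 214, 215, 216, 217, 218]
[[86, 86, 77], [41, 39, 39], [43, 42, 42], [41, 39, 39], [35, 35, 34], [34, 32, 33], [44, 42, 41], [131, 123, 115], [132, 123, 115], [155, 138, 118], [177, 135, 78], [186, 141, 82], [185, 152, 103], [167, 162, 149], [188, 183, 168], [212, 210, 195], [190, 185, 169], [184, 178, 164], [167, 162, 149], [150, 146, 135], [168, 164, 150], [185, 180, 165], [185, 180, 165], [185, 179, 164]]
[215.79989406 150.48662133] [216.09287586 158.65397488] [216.17426769 160.92290725]
```

The orange hub ring has moved down about 3 px, with bare post showing above it, so the pin has dropped about 7 mm and the hook is latched. I'll back off and go up.

```bash
python3 -m crank '0 -.005 0 0 0 0 0;0 -.01 0 0 0 0 0;0 -.01 0 0 0 0 0;0 -.01 0 0 0 0 0;0 0 0 -.02 0 0 0;0 0 0 -.03 0 0 0;0 0 0 -.03 0 0 0;0 0 0 -.02 0 0 0' && python3 - <<'E'
from h import *
f=grab_frame("top"); g=grab_frame("side"); np.savez("top1.npz",**f); np.savez("side1.npz",**g)
C=cloud(f)
p=np.array([.631,-.099])
for q in(f,g):
    Q=cloud(q);r=np.hypot(Q[...,0]-p[0],Q[...,1]-p[1]); 
    m=(r<.138)&(r>.03)&(Q[...,2]>.18)&(Q[...,2]<.22)&(Q[...,0]<p[0]-.02); P=Q[m];d=P[:,:2]-p
    a=np.arctan2(-d[:,1],-d[:,0]);print("hook yaw",m.sum(),np.median(a),a.std(),"z",np.median(P[:,2]),r[m].max(), "far", np.median(a[r[m]>.09]))
m=(abs(C[...,0]-.436)<.06)&(abs(C[...,1]+.417)<.07)&(C[...,2]>.12); P=C[m]; v,u=np.where(m)
print("grip",len(P)); print(np.c_[u,v,P.round(3)].tolist())
m=(abs(C[...,0]-.436)<.07)&(abs(C[...,1]+.417)<.08)&(C[...,2]>.015)&(C[...,2]<.045); P=C[m]
r=cv2.minAreaRect(P[:,:2].astype(np.float32));print("frame",r,P.mean(0))
Q=cloud(g); m=(abs(Q[...,0]-.436)<.06)&(abs(Q[...,1]+.417)<.07)&(Q[...,2]>.125)&(Q[...,2]<.19);v,u=np.where(m)
print("side",m.sum(),Q[m].mean(0) if m.any() else 0, u.min(),u.max(),v.min(),v.max())
a=cv2.resize(f["pixels"][195:235,330:385,::-1],None,fx=10,fy=10,interpolation=2)
b=cv2.resize(g["pixels"][145:205,295:345,::-1],None,fx=9,fy=9,interpolation=2)
H=max(a.shape[0],b.shape[0]);c=np.zeros((H,a.shape[1]+b.shape[1]-200 if 0 else a.shape[1]+b.shape[1],3),np.uint8);c[:a.shape[0],:a.shape[1]]=a;c[:b.shape[0],a.shape[1]:]=b
c=cv2.resize(c,None,fx=.8,fy=.8);print(c.shape);cv2.imwrite("pics/c1.png",c)
E
```

```text
clock: 22.55
position: [0.5395, -0.1036, 0.3029]
tool_rot: [3.14, -0.001, 0.997]
force: [1.0, -0.4, 0.5]
grip_width: -0.0001
finger_force: 0.0
  return _methods._mean(a, axis=axis, dtype=dtype,
  ret = ret.dtype.type(ret / rcount)
  ret = _var(a, axis=axis, dtype=dtype, out=out, ddof=ddof,
  arrmean = um.true_divide(arrmean, div, out=arrmean,
  ret = ret.dtype.type(ret / rcount)
Traceback (most recent call last):
ValueError: zero-size array to reduction operation maximum which has no identity
```

```bash
python3 - <<'E'
from h import *
f=load("top0.npz"); g=load("side1.npz")
C=cloud(f); p=np.array([.631,-.099])
Q=cloud(g);r=np.hypot(Q[...,0]-p[0],Q[...,1]-p[1]); 
m=(r<.138)&(r>.03)&(Q[...,2]>.18)&(Q[...,2]<.22)&(Q[...,0]<p[0]-.02); P=Q[m];d=P[:,:2]-p
a=np.arctan2(-d[:,1],-d[:,0]);print("hook yaw",m.sum(),np.median(a),a.std(),"z",np.median(P[:,2]),r[m].max(), "far", np.median(a[r[m]>.09]))
m=(abs(C[...,0]-.436)<.06)&(abs(C[...,1]+.417)<.07)&(C[...,2]>.10); P=C[m]; v,u=np.where(m)
print("grip",len(P)); print(np.c_[u,v,P.round(3)].tolist())
m=(abs(C[...,0]-.436)<.07)&(abs(C[...,1]+.417)<.08)&(C[...,2]>.015)&(C[...,2]<.045); P=C[m]
print("frame",cv2.minAreaRect(P[:,:2].astype(np.float32)),P.mean(0))
Q=cloud(g); m=(abs(Q[...,0]-.436)<.06)&(abs(Q[...,1]+.417)<.07)&(Q[...,2]>.125)&(Q[...,2]<.19);v,u=np.where(m)
print("side",m.sum())
if m.any(): print(Q[m].mean(0), u.min(),u.max(),v.min(),v.max(),np.c_[u,v,Q[m].round(3)].tolist()[:30])
a=cv2.resize(f["pixels"][195:235,330:385,::-1],None,fx=8,fy=8,interpolation=2)
b=cv2.resize(g["pixels"][140:205,300:340,::-1],None,fx=8,fy=8,interpolation=2)
c=np.zeros((520,a.shape[1]+b.shape[1],3),np.uint8);c[:a.shape[0],:a.shape[1]]=a;c[:b.shape[0],a.shape[1]:]=b
cv2.imwrite("pics/c1.png",c)
E
```

```text
hook yaw 68 -0.559545356546368 0.04458627015291949 z 0.19854922703116784 0.13290619716526328 far -0.5468227744013787
grip 62
[[370.0, 205.0, 0.445, -0.429, 0.174], [371.0, 205.0, 0.445, -0.431, 0.177], [372.0, 205.0, 0.445, -0.434, 0.175], [366.0, 206.0, 0.444, -0.419, 0.167], [367.0, 206.0, 0.442, -0.42, 0.176], [368.0, 206.0, 0.442, -0.422, 0.177], [369.0, 206.0, 0.442, -0.425, 0.176], [370.0, 206.0, 0.442, -0.428, 0.175], [371.0, 206.0, 0.442, -0.431, 0.176], [372.0, 206.0, 0.443, -0.435, 0.172], [373.0, 206.0, 0.442, -0.435, 0.18], [364.0, 207.0, 0.44, -0.412, 0.173], [365.0, 207.0, 0.44, -0.415, 0.174], [366.0, 207.0, 0.439, -0.416, 0.178], [367.0, 207.0, 0.44, -0.42, 0.173], [368.0, 207.0, 0.44, -0.422, 0.177], [369.0, 207.0, 0.439, -0.425, 0.177], [370.0, 207.0, 0.44, -0.428, 0.176], [371.0, 207.0, 0.439, -0.43, 0.177], [372.0, 207.0, 0.439, -0.433, 0.179], [373.0, 207.0, 0.439, -0.436, 0.176], [362.0, 208.0, 0.441, -0.412, 0.149], [363.0, 208.0, 0.439, -0.412, 0.164], [364.0, 208.0, 0.437, -0.412, 0.173], [365.0, 208.0, 0.437, -0.414, 0.174], [366.0, 208.0, 0.437, -0.417, 0.1
[... 2014 characters left out ...]
 0.437, -0.408, 0.172], [320.0, 157.0, 0.436, -0.414, 0.17], [321.0, 157.0, 0.436, -0.422, 0.168], [317.0, 158.0, 0.444, -0.408, 0.167], [318.0, 158.0, 0.441, -0.41, 0.167], [319.0, 158.0, 0.438, -0.411, 0.167], [320.0, 158.0, 0.435, -0.413, 0.167], [321.0, 158.0, 0.438, -0.427, 0.164], [317.0, 159.0, 0.445, -0.411, 0.163], [318.0, 159.0, 0.44, -0.409, 0.164], [319.0, 159.0, 0.438, -0.41, 0.164], [320.0, 159.0, 0.434, -0.41, 0.165], [321.0, 159.0, 0.436, -0.422, 0.161], [317.0, 160.0, 0.444, -0.408, 0.16], [318.0, 160.0, 0.438, -0.404, 0.162], [319.0, 160.0, 0.438, -0.411, 0.16], [320.0, 160.0, 0.433, -0.408, 0.162], [321.0, 160.0, 0.437, -0.425, 0.157], [317.0, 161.0, 0.445, -0.411, 0.156]]
```

View pics/c1.png

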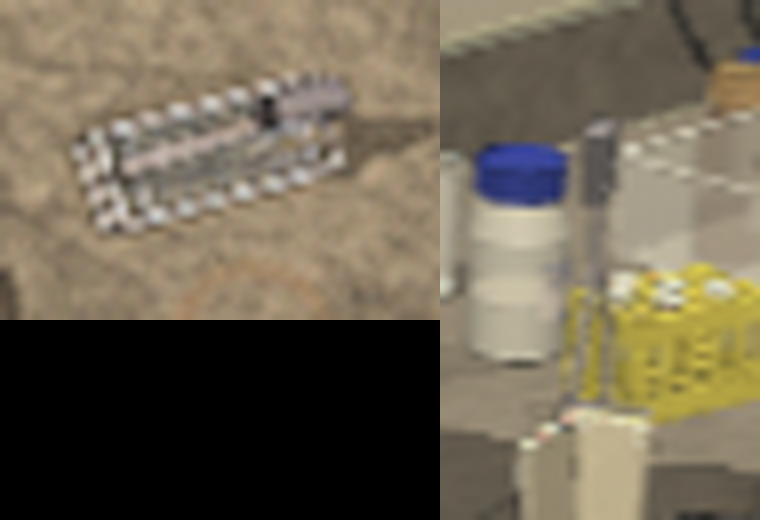

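The top crop shows the carrier frame, with the grip leaning to its upper right by perspective; the stem is at full-frame (364,209). The side crop shows the grip at (319,160). From depth, the carrier is centred at (0.438,-0.424) with its long axis at 1.825 rad. The latched hook's yaw is about -0.54. Next I move above the carrier.

```bash
python3 -m crank '0 -.0295 .0081 0 0 0 0;0 -.0295 .0081 0 0 0 0;0 -.0295 .0081 0 0 0 0;0 -.0295 .0081 0 0 0 0;0 -.0295 .0081 0 0 0 0;0 -.0295 .0081 0 0 0 0;0 -.0295 .0081 0 0 0 0;0 -.0295 .0081 0 0 0 0' && python3 -m crank '.06 -.0295 .0081 0 0 0 0;.06 -.0295 .0081 0 0 0 0;.06 -.0292 .0077 0 0 0 0;.06 0 0 0 0 0 -6.8;.06 0 0 0 0 0 -6.8;.06 0 0 0 0 0 -6.8;.06 0 0 0 0 0 -6.8;.06 0 0 0 0 0 -6.8' && python3 -m crank '.06 0 0 .015 0 0 -6.8;.06 0 0 .02 0 0 -6.7;.06 0 0 .02 0 0 0;.06 0 0 .02 0 0 0;.06 0 0 0 0 0 0;.06 0 0 0 0 0 0;.06 0 0 0 0 0 0;.06 0 0 0 0 0 0'; python3 - <<'E'
from h import *
f=grab_frame("side"); Q=cloud(f)
m=(abs(Q[...,0]-.438)<.05)&(abs(Q[...,1]+.424)<.05)&(Q[...,2]>.13)&(Q[...,2]<.177);print(m.sum(),Q[m].mean(0))
s=telemetry.observe();a=s["tool_rot"][2];d=np.array([.438,-.4242])-s["position"][:2]
print(a,"err tool",d@[np.cos(a),np.sin(a)],d@[np.sin(a),-np.cos(a)])
E
```

```text
clock: 23.32
position: [0.4647, -0.338, 0.2998]
tool_rot: [-3.141, 0.0, 0.998]
force: [-0.1, 1.0, -0.6]
grip_width: -0.0002
finger_force: 0.0
clock: 23.98
position: [0.4375, -0.4236, 0.2996]
tool_rot: [-3.141, -0.0, 1.597]
force: [0.6, -0.3, -0.9]
grip_width: 0.0603
finger_force: 0.0
clock: 24.65
position: [0.4388, -0.4235, 0.2265]
tool_rot: [3.141, 0.001, 1.827]
force: [-0.2, -0.2, 0.4]
grip_width: 0.0599
finger_force: 0.0
55 [ 0.43910426 -0.41387673  0.1580038 ]
1.8272196389193867 err tool -0.00048076768759758976 -0.0010866792565273863
```

```bash
python3 -m crank '.06 0 0 .011 0 0 0;.06 0 0 .011 0 0 0;.06 0 0 .011 0 0 0;.06 0 0 .011 0 0 0;.06 0 0 .011 0 0 0;.06 0 0 .011 0 0 0;.06 0 0 0 0 0 0;.06 0 0 0 0 0 0' && python3 -m crank '.0 0 0 0 0 0 0;0 0 0 0 0 0 0;0 0 0 0 0 0 0;0 0 0 0 0 0 0;0 0 0 0 0 0 0;0 0 0 0 0 0 0;0 0 0 0 0 0 0;0 0 0 0 0 0 0' 40
```

```text
clock: 25.37
position: [0.4385, -0.4229, 0.1586]
tool_rot: [-3.141, -0.001, 1.827]
force: [0.1, 0.4, 0.5]
grip_width: 0.0603
finger_force: 0.0
clock: 26.03
position: [0.4388, -0.4231, 0.1596]
tool_rot: [3.141, 0.0, 1.827]
force: [-0.5, 2.0, 5.5]
grip_width: 0.0115
finger_force: 41.3
```

```bash
python3 -m crank '0 0 0 -.005 0 0 0;0 0 0 -.01 0 0 0;0 0 0 -.02 0 0 0;0 0 0 -.025 0 0 0;0 0 0 -.025 0 0 0;0 0 0 -.025 0 0 0;0 0 0 -.02 0 0 0;0 0 0 -.01 0 0 0' && python3 -m crank '0 0 0 0 0 0 3;0 0 0 0 0 0 6;0 0 0 0 0 0 7;0 0 0 0 0 0 7;0 0 0 0 0 0 7;0 0 0 0 0 0 7;0 0 0 0 0 0 5.7;0 0 0 0 0 0 3'
```

```text
clock: 26.7
position: [0.439, -0.4235, 0.3026]
tool_rot: [3.14, 0.003, 1.827]
force: [0.1, 0.0, -2.1]
grip_width: 0.0116
finger_force: 40.1
clock: 27.37
position: [0.4385, -0.4229, 0.299]
tool_rot: [-3.141, -0.0, 1.024]
force: [0.6, 0.2, -1.7]
grip_width: 0.0111
finger_force: 40.1
```

```bash
python3 -m crank '0 .0125 -.0075 0 0 0 0;0 .025 -.01495 0 0 0 0;0 .025 -.01495 0 0 0 0;0 .025 -.01495 0 0 0 0;0 .025 -.01495 0 0 0 0;0 .025 -.01495 0 0 0 0;0 .025 -.01495 0 0 0 0;0 .025 -.01495 0 0 0 0' && python3 -m crank '0 .025 -.01495 0 0 0 0;0 .025 -.01495 0 0 0 0;0 .025 -.01495 0 0 0 0;0 .025 -.01495 0 0 0 0;0 .025 -.01495 0 0 0 0;0 .025 -.01495 0 0 0 0;0 .025 -.01495 0 0 0 0;0 .0125 -.0075 0 0 0 0' && python3 -m crank '0 0 0 .006 0 0 0;0 0 0 .009 0 0 0;0 0 0 .008 0 0 0;0 0 0 .006 0 0 0;0 0 0 .002 0 0 0;0 0 0 0 0 0 0;0 0 0 0 0 0 0;0 0 0 0 0 0 0'; python3 - <<'E'
from h import *
f=grab_frame("side"); np.savez("side2.npz",**f); s=telemetry.observe(); tcp=s["position"]
C=cloud(f); p=np.array([.631,-.099])
m=(abs(C[...,0]-tcp[0])<.05)&(abs(C[...,1]-tcp[1])<.05)&(C[...,2]>.08)&(C[...,2]<.22); P=C[m]; print("carrier zmin",np.percentile(P[:,2],[0,2,10]), m.sum())
w=P[(P[:,2]>.11)&(P[:,2]<.14)]; print("frame",cv2.minAreaRect(w[:,:2].astype(np.float32)))
r=np.hypot(C[...,0]-p[0],C[...,1]-p[1]); m=(r<.138)&(r>.05)&(C[...,2]>.18)&(C[...,2]<.22)&(C[...,0]<p[0]-.03); P=C[m]; d=P[:,:2]-p; print("hook",m.sum(),np.median(np.arctan2(-d[:,1],-d[:,0])),np.median(P[:,2]))
b=f["pixels"][110:250,150:300,::-1]; cv2.imwrite("pics/s5.png",cv2.resize(b,None,fx=4.2,fy=4.2,interpolation=2))
E
```

```text
clock: 28.03
position: [0.4386, -0.2032, 0.2992]
tool_rot: [-3.141, 0.0, 1.03]
force: [1.3, 1.0, -2.8]
grip_width: 0.0115
finger_force: 40.1
clock: 28.7
position: [0.4391, 0.017, 0.2994]
tool_rot: [-3.141, -0.001, 1.033]
force: [0.5, -0.0, -2.4]
grip_width: 0.0114
finger_force: 40.1
clock: 29.37
position: [0.4397, 0.0137, 0.2685]
tool_rot: [3.141, -0.0, 1.029]
force: [0.6, 0.3, -1.6]
grip_width: 0.0114
finger_force: 40.0
carrier zmin [0.10632657 0.11244145 0.11630705] 624
frame ((0.43729645013809204, 0.01551000028848648), (0.09294049441814423, 0.042664747685194016), 54.75746154785156)
hook 57 -0.5566951113844778 0.19775735355865817
```

View pics/s5.png

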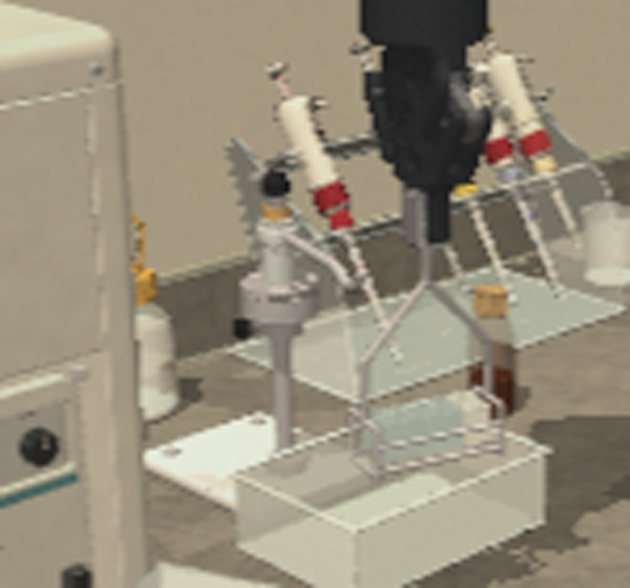

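The side crop shows the carrier hanging upright in the grip. Its bail apex is at (428,285), in front of the hook tip at (350,280), and it sits clear above the tray. Now I'll slide it over the hook.

```bash
python3 -m crank '0 .002 .005 0 0 0 0;0 0 .01 0 0 0 0;0 0 .01 0 0 0 0;0 0 .01 0 0 0 0;0 0 .01 0 0 0 0;0 0 .01 0 0 0 0;0 0 .005 0 0 0 0;0 0 0 0 0 0 0' && python3 -m crank '0 0 .005 0 0 0 0;0 0 .01 0 0 0 0;0 0 .01 0 0 0 0;0 0 .01 0 0 0 0;0 0 .01 0 0 0 0;0 0 .005 0 0 0 0;0 0 0 0 0 0 0;0 0 0 0 0 0 0'; cat > cu.py <<'E'
from h import *
s=telemetry.observe(); f=grab_frame("side"); tcp=s["position"]
C=cloud(f); p=np.array([.631,-.099]); r=np.hypot(C[...,0]-p[0],C[...,1]-p[1])
m=(r>.03)&(r<.085)&(C[...,2]>.18)&(C[...,2]<.22)&(C[...,0]<p[0]-.02); d=C[m][:,:2]-p; print("arm",m.sum(),np.median(np.arctan2(-d[:,1],-d[:,0])),np.median(C[m][:,2]))
m=(abs(C[...,0]-tcp[0])<.07)&(abs(C[...,1]-tcp[1])<.07)&(C[...,2]>tcp[2]-.165)&(C[...,2]<tcp[2]-.125);w=C[m]
print("frame",cv2.minAreaRect(w[:,:2].astype(np.float32)),np.percentile(w[:,2],[2,50]))
for u in (-.545,): print("seat px",proj(f,[p[0]-.112*np.cos(u),p[1]-.112*np.sin(u),.194]),"bend px",proj(f,[tcp[0],tcp[1],tcp[2]-.0466]))
E
python3 cu.py
```

```text
clock: 30.08
position: [0.4928, -0.016, 0.268]
tool_rot: [-3.141, -0.0, 1.029]
force: [-0.8, 0.3, -1.7]
grip_width: 0.0113
finger_force: 40.1
clock: 30.75
position: [0.5348, -0.0411, 0.2681]
tool_rot: [-3.141, 0.0, 1.03]
force: [-0.4, 1.3, -2.5]
grip_width: 0.0115
finger_force: 40.1
arm 23 -0.6112351795585295 0.19922763008364533
frame ((0.5331957936286926, -0.03972040116786957), (0.09284675121307373, 0.04471917822957039), 58.832672119140625) [0.11151212 0.13071364]
seat px [232.06688013 176.4061056 ] bend px [232.00171448 166.98293699]
```

```bash
python3 -m crank '0 0 0 .002 0 0 0;0 0 0 .003 0 0 0;0 0 0 .004 0 0 0;0 0 0 .004 0 0 0;0 0 0 .004 0 0 0;0 0 0 .003 0 0 0;0 0 0 .002 0 0 0;0 0 0 0 0 0 0' && python3 -m crank '0 0 0 .0005 0 0 0;0 0 0 .0005 0 0 0;0 0 0 .0005 0 0 0;0 0 0 .0005 0 0 0;0 0 0 .0005 0 0 0;0 0 0 0 0 0 0;0 0 0 0 0 0 0;0 0 0 0 0 0 0'; python3 cu.py
```

```text
clock: 31.47
position: [0.5346, -0.0411, 0.2458]
tool_rot: [-3.141, 0.0, 1.03]
force: [-0.0, 0.8, -2.1]
grip_width: 0.0113
finger_force: 40.1
clock: 32.13
position: [0.5349, -0.0411, 0.2439]
tool_rot: [3.142, -0.0, 1.03]
force: [0.6, -0.3, -1.8]
grip_width: 0.0115
finger_force: 40.1
arm 28 -0.5878794642470165 0.20019916512133268
frame ((0.53412264585495, -0.03918658196926117), (0.0905458927154541, 0.046754248440265656), 58.37899398803711) [0.08735836 0.10657804]
seat px [232.06688013 176.4061056 ] bend px [232.18432772 175.30019028]
```

```bash
python3 -m crank '0 0 0 .0005 0 0 0;0 0 0 .0005 0 0 0;0 0 0 .0005 0 0 0;0 0 0 0.0005 0 0 0;0 0 0 0 0 0 0;0 0 0 0 0 0 0;0 0 0 0 0 0 0;0 0 0 0 0 0 0'; python3 -m crank '0 0 0 .0005 0 0 0;0 0 0 .0005 0 0 0;0 0 0 0 0 0 0;0 0 0 0 0 0 0;0 0 0 0 0 0 0;0 0 0 0 0 0 0;0 0 0 0 0 0 0;0 0 0 0 0 0 0'; python3 -m crank '0 0 0 0 0 0 0;0 0 0 0 0 0 0;0 0 0 0 0 0 0;0 0 0 0 0 0 0;0 0 0 0 0 0 0;0 0 0 0 0 0 0;0 0 0 0 0 0 0;0 0 0 0 0 0 0' | grep force
```

```text
clock: 32.85
position: [0.5349, -0.0411, 0.2418]
tool_rot: [3.142, -0.0, 1.03]
force: [0.5, -1.2, -1.0]
grip_width: 0.0116
finger_force: 40.2
clock: 33.52
position: [0.5349, -0.0411, 0.2408]
tool_rot: [3.142, -0.0, 1.03]
force: [0.4, -0.9, 1.4]
grip_width: 0.0115
finger_force: 40.6
force: [0.4, -0.9, 2.4]
finger_force: 40.6
```

The bail carries load at the predicted height. I'll open gently.

```bash
python3 -m crank '.016 0 0 0 0 0 0;.018 0 0 0 0 0 0;.021 0 0 0 0 0 0;.024 0 0 0 0 0 0;.028 0 0 0 0 0 0;.034 0 0 0 0 0 0;.04 0 0 0 0 0 0;.04 0 0 0 0 0 0' && python3 cu.py && python3 -m crank '.045 0 0 0 0 0 0;.05 0 0 0 0 0 0;.05 0 0 0 0 0 0;.05 0 0 0 0 0 0;.05 0 0 0 0 0 0;.05 0 0 0 0 0 0;.05 0 0 0 0 0 0;.05 0 0 0 0 0 0' && python3 cu.py
```

```text
clock: 34.85
position: [0.5349, -0.0411, 0.2408]
tool_rot: [-3.142, -0.0, 1.03]
force: [0.5, -0.1, 1.8]
grip_width: 0.0396
finger_force: 0.0
arm 26 -0.6110361049714066 0.20017495083139614
frame ((0.5291598439216614, -0.0385931134223938), (0.09240227937698364, 0.04733642190694809), 54.750160217285156) [0.08424142 0.10414321]
seat px [232.06688013 176.4061056 ] bend px [232.20341519 176.34620164]
clock: 35.57
position: [0.5348, -0.0411, 0.2408]
tool_rot: [-3.142, 0.0, 1.03]
force: [0.5, 0.3, -1.1]
grip_width: 0.0499
finger_force: 0.0
arm 27 -0.6075381568412584 0.20021346254452646
frame ((0.5324106812477112, -0.040842119604349136), (0.09252739697694778, 0.042264048010110855), 58.323219299316406) [0.08378418 0.10388202]
seat px [232.06688013 176.4061056 ] bend px [232.21609862 176.34223316]
```

```bash
python3 -m crank '.05 0 0 0 0 0 0;.05 0 0 0 0 0 0;.05 0 0 0 0 0 0;.05 0 0 0 0 0 0;.05 0 0 -.005 0 0 0;.05 0 0 -.01 0 0 0;.05 0 0 -.01 0 0 0;.05 0 0 -.01 0 0 0' && python3 -m crank '.05 0 0 -.02 0 0 0;.05 0 0 -.02 0 0 0;.05 0 0 -.02 0 0 0;.05 0 0 -.02 0 0 0;.05 0 0 0 0 0 0;.05 0 0 0 0 0 0;.05 0 0 0 0 0 0;.05 0 0 0 0 0 0' && cat > v.py <<'E'
from h import *
f=grab_frame("side");C=cloud(f);c=np.array([.5349,-.0411])
R=np.hypot(C[...,0]-c[0],C[...,1]-c[1])
g=C[(R<.03)&(C[...,2]>.222)&(C[...,2]<.262)]; b=C[(R<.06)&(C[...,2]>.075)&(C[...,2]<.12)]
print("grip",len(g),g.mean(0),g[:,2].max(),"frame",cv2.minAreaRect(b[:,:2].astype(np.float32)),np.percentile(b[:,2],3))
a=f["pixels"][148:178,208:224].astype(int);m=(a[...,0]-a[...,2]>60);print("orange rows",(np.where(m.any(1))[0]+148).tolist())
E
python3 v.py; python3 -m crank '.05 0 0 0 0 0 0;.05 0 0 0 0 0 0;.05 0 0 0 0 0 0;.05 0 0 0 0 0 0;.05 0 0 0 0 0 0;.05 0 0 0 0 0 0;.05 0 0 0 0 0 0;.05 0 0 0 0 0 0'|tail -3; python3 v.py
```

```text
clock: 36.28
position: [0.535, -0.041, 0.2773]
tool_rot: [3.141, -0.0, 1.03]
force: [0.1, -0.4, 0.9]
grip_width: 0.0501
finger_force: 0.0
clock: 36.95
position: [0.5345, -0.0411, 0.3553]
tool_rot: [-3.141, 0.0, 1.03]
force: [0.4, 0.1, -0.2]
grip_width: 0.0496
finger_force: 0.0
grip 121 [ 0.53254281 -0.03637756  0.24175502] 0.2588723700849291 frame ((0.5327512621879578, -0.04027004539966583), (0.09194283932447433, 0.044361066073179245), 57.97616195678711) 0.08562485672392624
orange rows [159, 160, 161, 162]
force: [-0.1, -0.2, -0.4]
grip_width: 0.0503
finger_force: 0.0
grip 120 [ 0.5324161  -0.03632635  0.24158944] 0.2587193557928882 frame ((0.5331113338470459, -0.040455400943756104), (0.09030915796756744, 0.04593266174197197), 59.31721115112305) 0.08520404190357012
orange rows [159, 160, 161, 162]
```

The carrier is hanging still and upright, the hook is latched, and the gripper is clear above. I'm handing in.

```bash
python3 -c "
from workcell import bot
print(bot.job_done())"
```

```text
the job is handed in; nothing more can be done
None
```

The job is handed in, with no verdict returned: the hook is latched over the tray, and the carrier hangs from it still and upright with the gripper clear, at about 38 s on the robot's clock.

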